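# Change the head of a vortex mixer and hold it down on its touch drive

## Task

Pull the black rubber cup off the vortex mixer and stand it upright in the metal tray, then fit the white microtube head in its place: turn it until its grooves mesh with the splines of the drive stub and slide it fully home on the shoulder. Finish while still holding the head by its blue knob and pressing it down, so that the mixer's sprung touch drive stays fully down: do not let go at the end. Leave everything else on the bench where it stands.

Things in the scene. Friction and masses are not known exactly. Their poses are not given: they have to be found in the camera images.
- mixer: the vortex mixer: white and grey, 150 x 126 mm, 115 mm high, heavy, does not move. Origin at the centre of its underside; its sloped control panel looks along -x. The drive stub stands on its top, 15 mm along +x from the centre, and cannot turn.
- drive (a joint): how far the mixer's sprung drive stub is pressed: 0 m when up, 0.005 m when fully down on its stop. It moves straight down: about 4 N before it starts to move, 10 N at the bottom; springs up when let go. The weight of a head does not move it.
- drive_seat (a point): centre of the drive's shoulder, a flat black disc 44 mm across, 140 mm above the bench when up (it sinks with the drive). From it stands the stub: steel core 18.4 mm in diameter with four brass splines along this frame's +x, -x, +y, -y, each 8 mm wide, reaching 14 mm from the axis, 14 mm high; the core's tapered nose ends 21 mm over the shoulder. z up.
- cup_grip (a point): the black rubber cup head with a red line round it, 40 mm in diameter, 52 mm high, about 90 g. The point is on its axis, 34 mm above its underside; z is its axis, up. At the start it sits on the drive stub with its underside on the shoulder; it lifts off straight up with no catch and is clear after 21 mm.
- head_grip (a point): a point on the axis of the eight-place microtube head, in its blue upright knob (26 mm in diameter, from 34 to 76 mm above the underside), 57 mm above the underside; z is its axis, up. Fully home on the drive the point is 57 mm above drive_seat; resting unmeshed on the splines it stands 14 mm higher.
- head: the same head, origin at the centre of its underside; about 160 g, stands upright on the bench at the start. White disc 92 mm across, its top 34 mm up, wells below. Its hub is open below, bore with about 1 mm of room round the stub. Four grooves along +x, -x, +y, -y, each under an orange line on the disc, take the splines within about 5 degrees; any of the four positions will do.
- tray_in (a point): centre of the inner floor of the metal accessories tray with its blue liner, 5 mm above the bench. Outside 190 x 140 mm (long along its x), rim 22 mm high, inside 182 x 132 mm; does not move.
- cup: the same rubber cup head; its origin is the centre of its underside.
- rack: blue microtube rack, 100 x 200 mm, 75 mm high; leave it alone. Origin at the centre of its underside.
- tip_boxes: two stacked pink-lidded boxes, 104 x 144 mm, 90 mm high; leave it alone. Origin at the centre of its underside.
- pen_pot: black pen pot, 84 mm across, pens up to 150 mm high; leave it alone. Origin at the centre of its underside.
- dishes: stack of four clear dishes, 90 mm across, 60 mm high; leave it alone. Origin at the centre of its underside.
- jar: small specimen jar with a red lid, 60 mm across, 65 mm high; leave it alone. Origin at the centre of its underside.
- bottle: bottle with an orange cap, 70 mm across, 150 mm high; leave it alone. Origin at the centre of its underside.
- slide_box: white and yellow slide box, 87 x 107 mm, 35 mm high; leave it alone. Origin at the centre of its underside.
- timer: grey bench timer lying flat, 52 x 72 mm, 22 mm high; leave it alone. Origin at the centre of its underside.
Mind the look-alikes: they are no part of the job. Several things have the shape of the cup; the one meant has the colours described above. What is shaped like the head but purple is not meant.

How it is judged:
On the way:
1. the rubber cup stands upright in the tray, let go (x of cup_grip in the frame of tray_in between -0.085 and 0.085 m and y of cup_grip in the frame of tray_in between -0.06 and 0.06 m and z of cup_grip in the frame of tray_in between 0.028 and 0.038 m and angle between cup_grip's own z axis and vertical below 0.2 rad and linear speed of cup below 0.02 m/s and contact force between the fingers and cup below 0.1 N), for 0.2 s.
At the end, for the whole second after the job is handed in: Cup upright (0.2 rad) within the tray, at rest, let go. Head meshed on the drive: underside within 2.5 mm of the shoulder, axes within 5 mm, upright within 0.07 rad. Fingers still round the knob (grasp point within 30 mm of its marked point, contact over 3 N), drive down by over 3.5 of its 5 mm (all of step 1 and z of head_grip in the frame of drive_seat between 0.054 and 0.0595 m and horizontal distance between head_grip and drive_seat below 0.005 m and angle between head_grip's own z axis and vertical below 0.07 rad and value of joint drive above 0.0035 m and contact force between the fingers and head above 3 N and distance between the grasp point and head_grip below 0.03 m); the arm keeps its last pose, push and grip.
It fails at once if a bystander (rack, boxes, pot, dishes, jar, bottle, slide box, timer) is shifted by more than 30 mm or tipped over (distance of any of rack, tip_boxes, pen_pot, dishes, jar, bottle, slide_box, timer from where it was at the start of the episode above 0.03 m or angle between any of rack, tip_boxes, pen_pot, dishes, jar, bottle, slide_box, timer's own z axis and vertical above 0.5 rad).
It also fails if it takes over 61 s, if anything falls off the work surface, if the arm or the gripper's body presses on something with over 40 N, if the wrist force passes 120 N, or if a joint passes its speed limit or range.

## Robot

A 6-joint arm with a two-finger parallel gripper is mounted at the origin on the work surface. World frame = base frame: x ahead of the robot, y to its left, z up, the work surface at z = 0. Lengths are in m, angles in rad, forces in N, time in s.
With the tool pointing down it reaches from about 0.3 to 0.775 m from the base axis. Payload 14.6 kg.
Tool frame: the origin (TCP) lies midway between the tips of the shut fingers; the grasp point (between the pads) lies 19 mm behind it; z points along the fingers, y is the line along which they close (so a half turn about z gives the same grasp; the last joint's range is limited). The gripper opens to 94 mm and grips with 3 to 60 N. Pads are 16 mm wide; open, the fingers measure 119 mm over their backs; the gripper's body (75 mm by 177 mm) begins 78 mm behind the grasp point.
Start: joints at [-1.275, 0.3, 1.521, -0, 1.321, -0.067], TCP at [0.195, -0.514, 0.205] pointing down, gripper open.
Joint ranges: [-3.03, 3.03], [-0.79, 2.21], [0.23, 2.52], [-1.04, 4.18], [0, 3.07], [-2.55, 2.55]. Speed limits (rad/s): [2.22, 2.22, 2.57, 3.14, 3.14, 3.14].

## Interface

Orientations are given as [roll, pitch, yaw] about the fixed x, y, z axes, in that order (R = Rz(yaw) Ry(pitch) Rx(roll)).
In Python, from station import * gives the robot as it stands.
- The arm moves only by the tool send_rows, never from a script. Its argument "targets" is a list of rows, each an object of numbers: "x", "y", "z": the shift along the world's x, y, z in units of 0.2 m (1.0 is 0.2 m); "spin": the turn about the world's z in units of pi/2 rad (1.0 is pi/2 rad); "claw": the finger opening in mm, from 0 to 94. A call has 1 to 20 rows; each row shifts and turns the commanded pose from where the row before left it; what a row does not reach is not made up. A row lasts 1/10 s, in which the tool goes at most 50 mm and 8.59 degrees, less where a joint would pass 70% of its speed; a pose out of reach is approached as far as the arm can. A call with a number of a shift or a turn outside -1 to 1 is refused whole. A call with a gripper value outside its range is refused whole. The fingers move at their own pace and stop on an object; "force" is the grip in N (left out, the last holds). Time passes only in rows, so rows that do not move let the fingers close. It gives the time, the measured TCP pose, the force, the opening and the grip force at its end, in the units of the state.
- get_obs(): the state, without advancing time (a new reading comes with each control period).
- camera(name): name is "scene" or "side" or "wrist"; returns the picture (420x560x3 uint8, blue, green, red); there is no depth.
- camera_model(name): a dict with "fovy" (degrees; the focal length in pixels is half the picture's height over the tangent of half this angle, whatever the lens; pixels are square), "cx", "cy" (the principal point, pixels), "T" (4x4, takes a point from camera to world coordinates). Camera axes: x right, y down, z forward; pixel columns grow to the right and rows downward; lengths in m; the calibration is good to about 2 mm. A picture is of the moment at which its call begins: read the wrist's pose just before it. camera_model takes no time and is no camera call; for the wrist camera it gives the pose at the moment of the call.
- hand_in(): hands the job in; it is judged then, once.
The state is a dict: "time_s": time; "qpos": joint angles; "joint_vel": joint speeds; "tau": joint torques, N m; "ee_pos": TCP position; "eef_rot": TCP orientation; "force": force on the tool from outside, world axes, zero at the start; "moment": the same for the moment, N m; "grip_width": finger opening in m; "grip_force": force on a finger pad.
Only numpy, scipy, OpenCV 4.12 (cv2) and the standard library are available. Lean on these libraries where they do the work, as an engineer would, in place of code of your own. Each camera call takes 0.05 s, during which the arm holds its last target. There are 200 camera calls.

## Working session

There is one attempt and no reset: what is moved stays moved. The work goes in short steps, Python scripts to look and compute and a tool call to move; the robot and the scene stay as the last step left them, time stands still between calls to the robot, and variables do not carry over. Pictures are saved under pics/ and viewed, at most 10 in all, crops included, and the job is handed in when it is done.

Besides the shell and the picture viewer there is one more tool, called after "Emit:" as name(argument=value, ...), one argument or row to a line, values as JSON. send_rows: Moves the arm, as the interface text tells. Its arguments: {"type":"object","properties":{"targets":{"type":"array"},"force":{"type":"number"}},"required":["targets"]}

```bash
mkdir -p pics
cat > h.py <<'E'
from station import *
import numpy as np, cv2
def ray(name,u,v,M=None):
    m=M or camera_model(name); f=210/np.tan(np.radians(m["fovy"])/2)
    T=np.array(m["T"]); d=T[:3,:3]@np.array([(u-m["cx"])/f,(v-m["cy"])/f,1.]); return T[:3,3],d
def onz(name,u,v,z,M=None):
    o,d=ray(name,u,v,M); return o+d*(z-o[2])/d[2]
def proj(name,p,M=None):
    m=M or camera_model(name); f=210/np.tan(np.radians(m["fovy"])/2)
    T=np.array(m["T"]); c=T[:3,:3].T@(np.array(p)-T[:3,3]); return c[0]/c[2]*f+m["cx"],c[1]/c[2]*f+m["cy"]
E
python3 - <<'E'
from h import *
for n in("scene","side","wrist"):
    m=camera_model(n);print(n,{k:np.round(v,3).tolist() for k,v in m.items() if k!='name'})
    cv2.imwrite(f"pics/{n}0.png",camera(n))
a=np.hstack([cv2.imread("pics/scene0.png"),cv2.imread("pics/side0.png")])
print(get_obs())
E
```

```text
scene {'fovy': 53.103, 'cx': 286.953, 'cy': 205.231, 'T': [[0.853, 0.353, -0.385, 1.014], [0.522, -0.547, 0.654, -0.867], [0.021, -0.759, -0.651, 0.97], [0.0, 0.0, 0.0, 1.0]]}
side {'fovy': 50.97, 'cx': 277.074, 'cy': 210.389, 'T': [[0.895, -0.297, 0.332, 0.077], [-0.446, -0.566, 0.693, -0.901], [-0.018, -0.769, -0.639, 0.959], [0.0, 0.0, 0.0, 1.0]]}
wrist {'fovy': 67.401, 'cx': 283.282, 'cy': 209.584, 'T': [[0.356, -0.9, -0.25, 0.267], [-0.934, -0.344, -0.094, -0.486], [-0.001, 0.267, -0.964, 0.385], [0.0, 0.0, 0.0, 1.0]]}
{'time_s': 0.15, 'qpos': array([-1.27458860e+00,  3.00356395e-01,  1.52143288e+00, -2.63794755e-05,
        1.32072320e+00, -6.66357372e-02]), 'joint_vel': array([ 0.00194746, -0.00042905, -0.00253147, -0.00026543, -0.00064049,
       -0.00096451]), 'tau': array([-5.00163278e-04, -5.31962049e+01, -3.52822495e+01,  7.07642664e-02,
        2.35897332e-02, -7.74781506e-05]), 'ee_pos': array([ 0.19512591, -0.51400353,  0.20501195]), 'eef_rot': array([-3.14067317e+00, -3.57512630e-05,  3.62849984e-01]), 'force': array([-0.81639509,  0.67352233, -0.11136833]), 'moment': array([-0.02503285, -0.01196783,  0.01593662]), 'grip_force': 0.0, 'grip_width': 0.09392793083200622}
```

View pics/scene0.png

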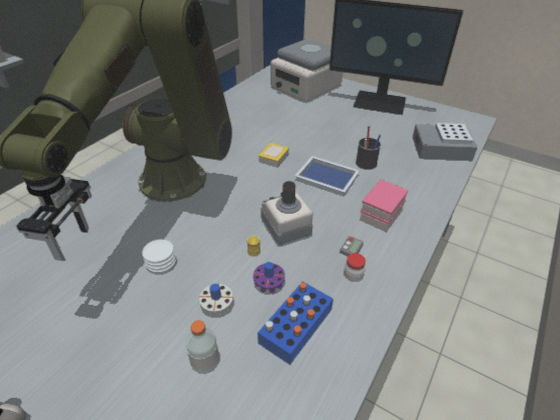

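View pics/side0.png

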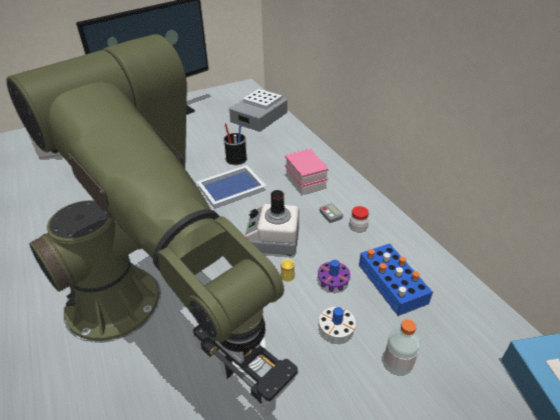

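Scene shows cup at ~(289,190), white head with knob at ~(216,290), purple decoy at (269,270), tray at (328,175); side: cup (278,202), head knob (338,314), tray (232,186).

Run:
```python
from h import *
def blob(n,m,c):
    k,l,s,ce=cv2.connectedComponentsWithStats(m.astype(np.uint8))
    best=min((i for i in range(1,k) if s[i,4]>15),key=lambda i:np.hypot(*(ce[i]-c)))
    return l==best,s[best],ce[best]
C={}
for n,kn,cu,tr in(("scene",(216,290),(289,188),(328,175)),("side",(338,314),(278,200),(232,186))):
    im=cv2.imread(f"pics/{n}0.png");h=cv2.cvtColor(im,cv2.COLOR_BGR2HSV)
    blue=(abs(h[...,0].astype(int)-113)<14)&(h[...,1]>120)
    m,s,c=blob(n,blue&(h[...,2]>60),kn);print(n,"knob",s,c);C[n,'k']=c
    m,s,c=blob(n,h[...,2]<65,cu);print("cup",s,c)
    q=onz(n,s[0]+s[2]/2,s[1],.192);print(q, "top edge pt")
    m,s,c=blob(n,(abs(h[...,0].astype(int)-113)<14)&(h[...,1]>80),tr);print("tray",s)
    ct=max(cv2.findContours(m.astype(np.uint8),0,2)[0],key=cv2.contourArea)[:,0]
    P=np.array([onz(n,u,v,.005)[:2] for u,v in ct],np.float32);print(cv2.minAreaRect(P))
    print("cup axis pt z=.17 at", proj(n,(.5,-.1,.17)))
    print("head at z.055",onz(n,*C[n,'k'],.055))
A=[ray(n,*C[n,'k']) for n in("scene","side")]
M=sum(np.eye(3)-np.outer(d,d)/(d@d) for o,d in A);b=sum((np.eye(3)-np.outer(d,d)/(d@d))@o for o,d in A)
print("knob tri",np.linalg.solve(M,b))
w=[cv2.resize(cv2.imread("pics/scene0.png")[140:330,170:370],None,fx=2,fy=2,interpolation=2),cv2.resize(cv2.imread("pics/side0.png")[160:350,190:390],None,fx=2,fy=2,interpolation=2)]
cv2.imwrite("pics/c1.png",np.hstack(w))
```

```text
scene knob [210 284   9   8  53] [214.41509434 287.37735849]
cup [284 182  10   7  38] [288.57894737 184.71052632]
[0.50282716 0.0098537  0.192     ] top edge pt
tray [302 163  51  26 686]
((0.478829562664032, 0.34198424220085144), (0.16931606829166412, 0.10156140476465225), 3.8647780418395996)
cup axis pt z=.17 at (np.float64(268.353592033969), np.float64(207.04289574203094))
head at z.055 [ 0.48644795 -0.34645863  0.055     ]
side knob [333 307  10  17 135] [337.47407407 315.12592593]
cup [271 191  13  23 242] [276.93801653 202.54958678]
[0.51556797 0.00907417 0.192     ] top edge pt
tray [205 172  53  28 792]
((0.48763948678970337, 0.34209078550338745), (0.16998274624347687, 0.1038740798830986), 3.4633116722106934)
cup axis pt z=.17 at (np.float64(290.39566304607655), np.float64(220.49286968050023))
head at z.055 [ 0.4982494  -0.35477575  0.055     ]
knob tri [ 0.49394101 -0.35698339  0.06591149]
```

View pics/c1.png

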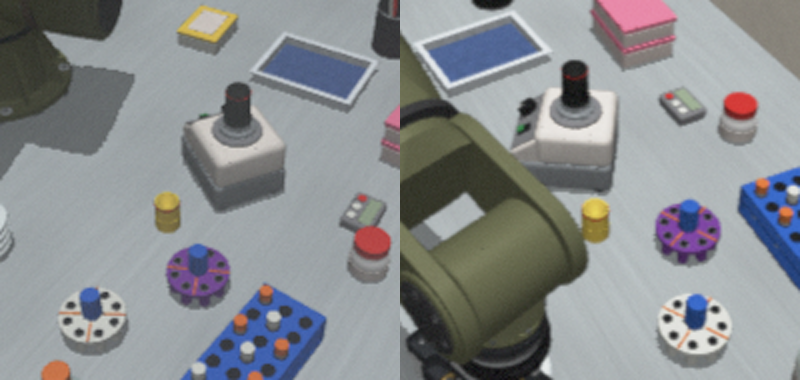

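The crop shows the cup on the mixer, tray behind it, and the white head with orange lines standing free. Cup is about (0.510,-0.008), tray about (0.485,0.337). I'll move above the cup.

Emit:
send_rows(
  targets=[
    {"z": 0.2},
    {"z": 0.2},
    {"z": 0.2,"x": 0.1,"y": 0.1},
    {"x": 0.1,"y": 0.17},
    {"x": 0.1,"y": 0.17},
    {"x": 0.1,"y": 0.17},
    {"x": 0.1,"y": 0.17},
    {"x": 0.1,"y": 0.17},
    {"x": 0.1,"y": 0.17},
    {"x": 0.1,"y": 0.17},
    {"x": 0.1,"y": 0.17},
    {"x": 0.1,"y": 0.17},
    {"x": 0.1,"y": 0.17},
    {"x": 0.1,"y": 0.17},
    {"x": 0.1,"y": 0.17},
    {"x": 0.1,"y": 0.17},
    {"x": 0.1,"y": 0.17},
    {"x": 0.075,"y": 0.05},
    {},
    {},
  ],
  force=20,
)

```text
schema error: expected keys x, y, z, spin, claw
```

Run:
```python
from h import *
o=get_obs();print(o['ee_pos'],o['eef_rot'],o['qpos'])
M=camera_model("wrist");im=camera("wrist");cv2.imwrite("pics/w1.png",im);import pickle;pickle.dump(M,open("w1.pkl","wb"))
print(proj("wrist",(.51,-.008,.192),M),proj("wrist",(.485,.337,.005),M))
print(M["T"])
```

```text
[ 0.19512591 -0.51400353  0.20501195] [-3.14067317e+00 -3.57512630e-05  3.62849984e-01] [-1.27458860e+00  3.00356395e-01  1.52143288e+00 -2.63794755e-05
  1.32072320e+00 -6.66357372e-02]
(np.float64(-1132.7771453253868), np.float64(-1498.6376265874792)) (np.float64(-647.3716542565062), np.float64(-572.0430095473931))
[[ 3.56450505e-01 -9.00225279e-01 -2.50074958e-01  2.67207292e-01]
 [-9.34313878e-01 -3.43669668e-01 -9.45977604e-02 -4.86397268e-01]
 [-7.83882534e-04  2.67367923e-01 -9.63594198e-01  3.85113152e-01]
 [ 0.00000000e+00  0.00000000e+00  0.00000000e+00  1.00000000e+00]]
```

View pics/w1.png

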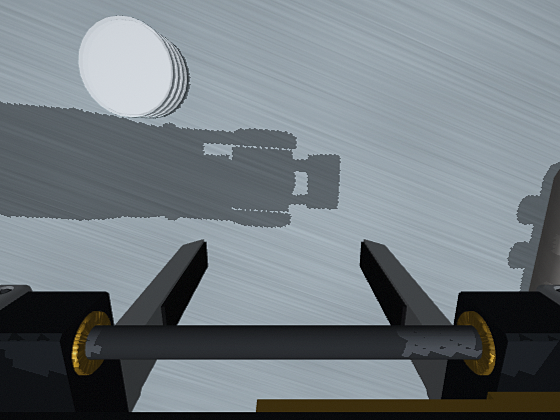

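The wrist view shows fingers, dishes and bench only; the move was refused because rows need every key.

Emit:
send_rows(
  targets=[
    {"x": 0,"y": 0,"z": 0.2,"spin": 0,"claw": 94},
    {"x": 0,"y": 0,"z": 0.2,"spin": 0,"claw": 94},
    {"x": 0.1,"y": 0.17,"z": 0.1,"spin": 0,"claw": 94},
    {"x": 0.1,"y": 0.17,"z": 0,"spin": 0,"claw": 94},
    {"x": 0.1,"y": 0.17,"z": 0,"spin": 0,"claw": 94},
    {"x": 0.1,"y": 0.17,"z": 0,"spin": 0,"claw": 94},
    {"x": 0.1,"y": 0.17,"z": 0,"spin": 0,"claw": 94},
    {"x": 0.1,"y": 0.17,"z": 0,"spin": 0,"claw": 94},
    {"x": 0.1,"y": 0.17,"z": 0,"spin": 0,"claw": 94},
    {"x": 0.1,"y": 0.17,"z": 0,"spin": 0,"claw": 94},
    {"x": 0.1,"y": 0.17,"z": 0,"spin": 0,"claw": 94},
    {"x": 0.1,"y": 0.17,"z": 0,"spin": 0,"claw": 94},
    {"x": 0.1,"y": 0.17,"z": 0,"spin": 0,"claw": 94},
    {"x": 0.1,"y": 0.17,"z": 0,"spin": 0,"claw": 94},
    {"x": 0.1,"y": 0.17,"z": 0,"spin": 0,"claw": 94},
    {"x": 0.1,"y": 0.17,"z": 0,"spin": 0,"claw": 94},
    {"x": 0.1,"y": 0.15,"z": 0,"spin": 0,"claw": 94},
    {"x": 0,"y": 0,"z": 0,"spin": 0,"claw": 94},
    {"x": 0,"y": 0,"z": 0,"spin": 0,"claw": 94},
  ],
  force=20,
)

```text
time_s: 2.1
ee_pos: [0.4951, -0.0079, 0.3051]
eef_rot: [-3.141, 0.001, 0.364]
force: [0.5, -0.6, 0.1]
grip_width: 0.0941
grip_force: 0.0
```

Run:
```python
from h import *
o=get_obs();print(o['time_s'],o['ee_pos'],o['eef_rot'],o['qpos'])
M=camera_model("wrist");im=camera("wrist");cv2.imwrite("pics/w2.png",im);import pickle;pickle.dump(M,open("w2.pkl","wb"))
print(proj("wrist",(.51,-.008,.192),M),proj("wrist",(.485,.337,.005),M))
```

```text
2.1 [ 0.49514894 -0.00785911  0.30507991] [-3.14135582e+00  7.91900870e-04  3.64193317e-01] [-8.97725098e-02  1.17437274e-01  1.51134035e+00 -1.34652566e-04
  1.51363058e+00  1.11683834e+00]
(np.float64(289.31351550402155), np.float64(191.26435183546877)) (np.float64(57.00499360089901), np.float64(95.5191051452074))
```

View pics/w2.png

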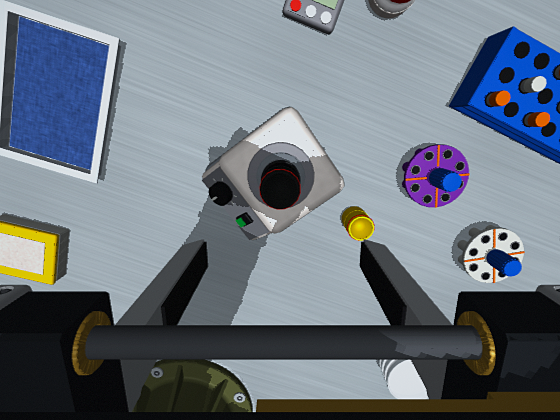

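Wrist view: cup top at ~(280,185), mixer top with corners (292,107),(344,183); white head at (495,255) with knob (508,262), tray at left, all well visible. The control panel (green button (244,219)) faces lower left.

Run:
```python
from h import *
import pickle
M=pickle.load(open("w2.pkl","rb"));im=cv2.imread("pics/w2.png");h=cv2.cvtColor(im,cv2.COLOR_BGR2HSV);g=im.max(2)
def comp(m,c):
    k,l,s,ce=cv2.connectedComponentsWithStats(m.astype(np.uint8));b=min((i for i in range(1,k) if s[i,4]>12),key=lambda i:np.hypot(*(ce[i]-c)));return s[b],ce[b],l==b
s,c,_=comp(g<45,(280,185));print("cup",s,c,onz("wrist",*c,.185,M))
# mixer top edges -> world
for a,b in(((294,107),(343,180)),((286,108),(212,163)),((343,188),(276,232))):
    A,B=onz("wrist",*a,.115,M),onz("wrist",*b,.115,M);d=B-A;print("edge",A[:2],B[:2],np.degrees(np.arctan2(d[1],d[0])),np.linalg.norm(d))
H,S=h[...,0].astype(int),h[...,1]
yy,xx=np.mgrid[:420,:560]
# knob
s,c,_=comp((abs(H-112)<14)&(S>120),(508,262));print("knob",s,c,onz("wrist",*c,.06,M))
w=(S<40)&(g>150)&(np.hypot(xx-495,yy-255)<45); ct=cv2.convexHull(np.argwhere(w)[:,::-1].astype(np.int32))
P=np.array([onz("wrist",*p[0],.034,M)[:2] for p in ct],np.float32);print("disc",cv2.minEnclosingCircle(P))
o=(H>4)&(H<20)&(S>120)&(np.hypot(xx-495,yy-255)<35)
Q=np.array([onz("wrist",x,y,.034,M)[:2] for y,x in np.argwhere(o)]);c=np.array(cv2.minEnclosingCircle(P)[0])
d=Q-c;r=np.hypot(*d.T);a=np.arctan2(d[:,1],d[:,0])[r>.018];print("groove yaw mod90",np.degrees(np.angle(np.exp(4j*a).mean()))/4,abs(np.exp(4j*a).mean()),np.sort(np.degrees(a).round()))
m=comp((abs(H-112)<14)&(S>80),(60,95))[2]
for u,v in((120,40),(99,182)):print("tray R corners",onz("wrist",u,v,.022,M))
cv2.imwrite("pics/c2.png",np.hstack([cv2.resize(im[90:250,190:360],None,fx=2.3,fy=2.3,interpolation=2),cv2.resize(im[215:295,450:535],None,fx=4.6,fy=4.6,interpolation=2)]))
```

```text
cup [ 260  160   40   49 1510] [279.76291391 184.47218543] [0.51158254 0.00239539 0.185     ]
edge [0.58655309 0.01464582] [ 0.53053381 -0.0700045 ] -123.49550997139877 0.10150782188906153
edge [0.582358   0.02261836] [0.49406631 0.08149801] 146.30161439578478 0.1061236789325953
edge [ 0.52166361 -0.07393042] [ 0.44075134 -0.01866706] 145.66678441656123 0.0979838430303355
knob [487 249  35  28 612] [503.73856209 262.58660131] [ 0.49716178 -0.35379196  0.06      ]
disc ((0.5011135339736938, -0.3611072897911072), 0.07988191395998001)
groove yaw mod90 32.37914811854265 0.8046228709578942 [-169. -168. -167. -165. -164. -164. -164. -163. -163. -162. -162. -161.
 -161. -161. -160. -160. -160. -160. -159. -159. -159. -159. -158. -158.
 -158. -158. -157. -157. -157. -156. -156.  -80.  -66.  -66.  -66.  -66.
  -65.  -64.  -64.  -64.  -64.  -63.  -63.  -63.  -62.  -62.  -62.  -62.
  -62.  -62.  -61.  -61.  -61.  -61.  -60.  -60.  -60.  -60.  -60.  -59.
  -59.   37.   37.   37.   38.   38.   38.   39.   39.   39.   39.   39.
   39.   40.   40.   40.   40.   41.   41.   41.   41.   41.   41.   41.
   42.   42.   42.   42.   42.   43.   43.   43.   43.   43.   44.   44.
   44.   45.   45.   45.   46.   46.   47.   47.   48.   48.   49.   50.
   51.   52.   54.  120.  121.  121.  121.  121.  121.  121.  121.  121.
  121.  122.  122.  122.  122.  122.  123.  123.  123.  123.  123.  123.
  123.  123.  123.  123.  124.  124.  124.  124.  124.  124.  125.  125.
  125.  125.  125.  126.  126.  126.  126.  127.  128.]
tray R corners [0.58753195 0.26001844 0.022     ]
tray R corners [0.38843338 0.24572115 0.022     ]
```

View pics/c2.png

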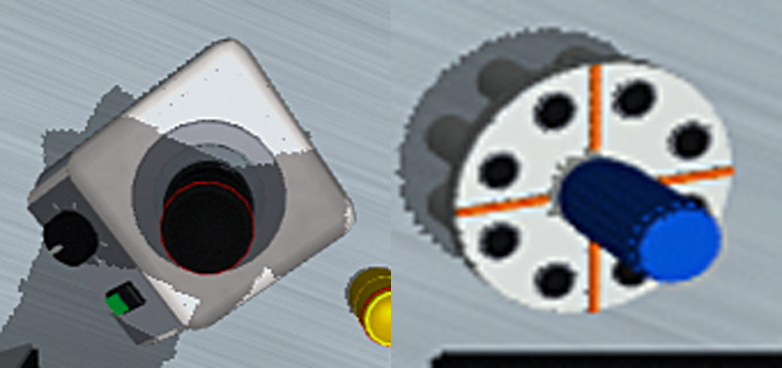

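Emit:
send_rows(
  targets=[
    {"x": 0.04,"y": 0.025,"z": -0.15,"spin": 0,"claw": 94},
    {"x": 0.035,"y": 0.02,"z": -0.2,"spin": 0,"claw": 94},
    {"x": 0,"y": 0,"z": -0.2,"spin": 0,"claw": 94},
    {"x": 0,"y": 0,"z": -0.15,"spin": 0,"claw": 94},
    {"x": 0,"y": 0,"z": -0.05,"spin": 0,"claw": 94},
    {"x": 0,"y": 0,"z": 0,"spin": 0,"claw": 94},
    {"x": 0,"y": 0,"z": 0,"spin": 0,"claw": 60},
    {"x": 0,"y": 0,"z": 0,"spin": 0,"claw": 20},
    {"x": 0,"y": 0,"z": 0,"spin": 0,"claw": 20},
    {"x": 0,"y": 0,"z": 0,"spin": 0,"claw": 20},
    {"x": 0,"y": 0,"z": 0,"spin": 0,"claw": 20},
    {"x": 0,"y": 0,"z": 0,"spin": 0,"claw": 20},
    {"x": 0,"y": 0,"z": 0,"spin": 0,"claw": 20},
    {"x": 0,"y": 0,"z": 0,"spin": 0,"claw": 20},
    {"x": 0,"y": 0,"z": 0,"spin": 0,"claw": 20},
  ],
  force=20,
)

```text
time_s: 3.65
ee_pos: [0.5102, 0.0009, 0.1555]
eef_rot: [-3.142, -0.0, 0.363]
force: [0.2, 0.1, 0.5]
grip_width: 0.0389
grip_force: 20.0
```

Run:
```python
from h import *
import pickle
M=pickle.load(open("w2.pkl","rb"))
f=lambda x,y:onz("wrist",(x-391)/4.6+450,y/4.6+215,.034,M)
A,B,C,D=f(457,212),f(733,171),f(597,65),f(594,312)
an=lambda d:np.degrees(np.arctan2(d[1],d[0]))
print(an(B-A),an(D-C),f(595.5,191),f(595.5,191),(A+B)/2,(C+D)/2)
print(get_obs()['grip_width'],get_obs()['grip_force'],get_obs()['force'])
```

```text
-59.624453817456654 -149.4651538633939 [ 0.49660064 -0.35775232  0.034     ] [ 0.49660064 -0.35775232  0.034     ] [ 0.49628585 -0.35752766  0.034     ] [ 0.49641926 -0.35784758  0.034     ]
0.038857224148224734 20.000058591831475 [0.1673763  0.12416768 0.52592493]
```

Emit:
send_rows(
  targets=[
    {"x": 0,"y": 0,"z": 0.1,"spin": 0,"claw": 20},
    {"x": 0,"y": 0,"z": 0.15,"spin": 0,"claw": 20},
    {"x": 0,"y": 0,"z": 0.15,"spin": 0,"claw": 20},
    {"x": -0.01,"y": 0.1,"z": 0.05,"spin": 0,"claw": 20},
    {"x": -0.02,"y": 0.17,"z": 0,"spin": 0,"claw": 20},
    {"x": -0.02,"y": 0.2,"z": 0,"spin": 0,"claw": 20},
    {"x": -0.02,"y": 0.2,"z": 0,"spin": 0,"claw": 20},
    {"x": -0.02,"y": 0.2,"z": 0,"spin": 0,"claw": 20},
    {"x": -0.02,"y": 0.2,"z": 0,"spin": 0,"claw": 20},
  ],
  force=20,
)

```text
time_s: 4.55
ee_pos: [0.4878, 0.2163, 0.2454]
eef_rot: [3.142, 0.0, 0.363]
force: [0.7, -1.0, -1.6]
grip_width: 0.0387
grip_force: 20.0
```

Run:
```python
from h import *
o=get_obs();print(o['ee_pos'],o['grip_width'])
M=camera_model("wrist");im=camera("wrist");cv2.imwrite("pics/w3.png",im)
print("pot",onz("scene",367,146,.1),onz("side",235,138,.1))
print(proj("wrist",(.484,.328,.005),M))
h=cv2.cvtColor(im,cv2.COLOR_BGR2HSV);m=((abs(h[...,0].astype(int)-112)<14)&(h[...,1]>80)).astype(np.uint8)
ct=max(cv2.findContours(m,0,2)[0],key=cv2.contourArea)[:,0]
print(ct.min(0),ct.max(0),cv2.minAreaRect(np.array([onz("wrist",u,v,.005,M)[:2] for u,v in ct],np.float32)))
```

```text
[0.4877504  0.21633692 0.24540641] 0.03871296091743196
pot [0.57561423 0.46982445 0.1       ] [0.57381724 0.49269528 0.1       ]
(np.float64(203.51164564253557), np.float64(154.30218806901502))
[135  67] [261 227] ((0.482278972864151, 0.3376612961292267), (0.1802135854959488, 0.13296684622764587), 3.731595039367676)
```

View pics/w3.png

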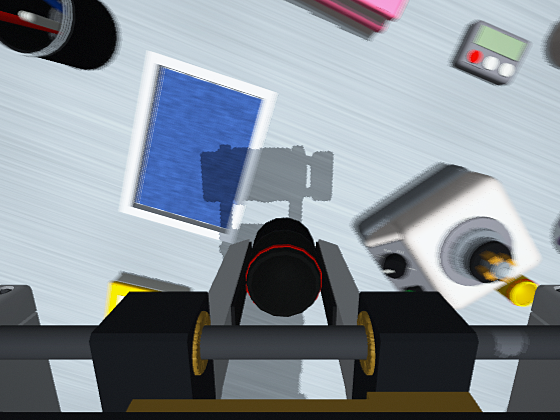

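The picture shows the cup held upright and the tray's liner, centre measured (0.482,0.338); the stub is exposed at (493,262), and the pen pot is well clear.

Emit:
send_rows(
  targets=[
    {"x": 0,"y": 0.2,"z": 0,"spin": 0,"claw": 20},
    {"x": -0.03,"y": 0.2,"z": 0,"spin": 0,"claw": 20},
    {"x": 0,"y": 0.15,"z": -0.1,"spin": 0,"claw": 20},
    {"x": 0,"y": 0.065,"z": -0.2,"spin": 0,"claw": 20},
    {"x": 0,"y": 0,"z": -0.2,"spin": 0,"claw": 20},
    {"x": 0,"y": 0,"z": -0.2,"spin": 0,"claw": 20},
    {"x": 0,"y": 0,"z": -0.2,"spin": 0,"claw": 20},
    {"x": 0,"y": 0,"z": -0.12,"spin": 0,"claw": 20},
    {"x": 0,"y": 0,"z": -0.06,"spin": 0,"claw": 20},
    {"x": 0,"y": 0,"z": -0.035,"spin": 0,"claw": 20},
    {"x": 0,"y": 0,"z": 0,"spin": 0,"claw": 20},
    {"x": 0,"y": 0,"z": 0,"spin": 0,"claw": 20},
    {"x": 0,"y": 0,"z": 0,"spin": 0,"claw": 60},
    {"x": 0,"y": 0,"z": 0,"spin": 0,"claw": 60},
    {"x": 0,"y": 0,"z": 0,"spin": 0,"claw": 60},
    {"x": 0,"y": 0,"z": 0,"spin": 0,"claw": 60},
    {"x": 0,"y": 0,"z": 0,"spin": 0,"claw": 60},
  ],
  force=20,
)

```text
time_s: 6.3
ee_pos: [0.4822, 0.3378, 0.0226]
eef_rot: [-3.142, -0.0, 0.363]
force: [0.1, -0.0, 0.0]
grip_width: 0.0602
grip_force: 0.0
```

Emit:
send_rows(
  targets=[
    {"x": 0,"y": 0,"z": 0.1,"spin": 0,"claw": 60},
    {"x": 0,"y": 0,"z": 0.2,"spin": 0,"claw": 60},
    {"x": 0,"y": 0,"z": 0.2,"spin": 0,"claw": 60},
    {"x": 0,"y": 0,"z": 0.2,"spin": 0,"claw": 60},
    {"x": 0,"y": 0,"z": 0.2,"spin": 0,"claw": 60},
    {"x": 0,"y": -0.1,"z": 0.2,"spin": 0,"claw": 60},
    {"x": 0,"y": -0.2,"z": 0.1,"spin": 0,"claw": 60},
    {"x": 0,"y": -0.2,"z": 0,"spin": 0,"claw": 60},
    {"x": 0,"y": -0.2,"z": 0,"spin": 0,"claw": 60},
    {"x": 0,"y": -0.2,"z": 0,"spin": 0,"claw": 60},
    {"x": 0,"y": -0.2,"z": 0,"spin": 0,"claw": 60},
    {"x": 0,"y": -0.2,"z": 0,"spin": 0,"claw": 60},
    {"x": 0,"y": -0.2,"z": 0,"spin": 0,"claw": 60},
    {"x": 0,"y": -0.18,"z": 0,"spin": 0,"claw": 60},
    {"x": 0,"y": 0,"z": 0,"spin": 0,"claw": 60},
    {"x": 0,"y": 0,"z": 0,"spin": 0,"claw": 60},
  ],
)

```text
time_s: 7.9
ee_pos: [0.4822, 0.0016, 0.2625]
eef_rot: [-3.141, -0.0, 0.361]
force: [-0.2, -0.0, -0.1]
grip_width: 0.0602
grip_force: 0.0
```

Run:
```python
from h import *
import pickle
o=get_obs();print(o['time_s'],o['ee_pos'],o['eef_rot'])
M=camera_model("wrist");im=camera("wrist");pickle.dump((M,im),open("w4.pkl","wb"))
u,v=proj("wrist",(.51,.001,.154),M);print(u,v);u,v=int(u),int(v)
s=camera("side");c=[int(t) for t in proj("side",(.482,.338,.03))]
a=cv2.resize(im[v-45:v+45,u-45:u+45],(450,450),interpolation=2);b=cv2.resize(s[c[1]-35:c[1]+35,c[0]-27:c[0]+27],(347,450),interpolation=2)
print(u,v);cv2.imwrite("pics/c4.png",np.hstack([a,b]))
```

```text
7.9 [0.48216615 0.00157152 0.26250615] [-3.14141618e+00 -1.74189306e-04  3.61238175e-01]
294.7871439691077 179.73365680124414
294 179
```

View pics/c4.png

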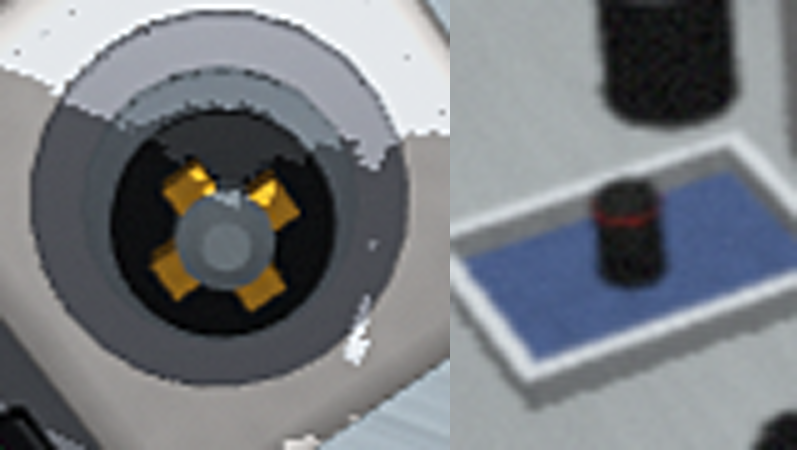

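The crop shows the cup standing upright in the tray, and the stub with its nose at crop (226,246), shoulder disc centre (222,222), four brass splines on diagonals.

Run:
```python
from h import *
import pickle
M,im=pickle.load(open("w4.pkl","rb"))
f=lambda x,y,z:onz("wrist",x/5+249,y/5+134,z,M)
print(f(222,222,.14),f(226,246,.161))
h=cv2.cvtColor(im,cv2.COLOR_BGR2HSV)
m=((h[...,0]>12)&(h[...,0]<28)&(h[...,1]>130)&(h[...,2]>90)).astype(np.uint8);m[:134]=0;m[224:]=0;m[:,:249]=0;m[:,339:]=0
c=(f(222,222,.14)+f(226,246,.161))[:2]/2
P=np.array([onz("wrist",x,y,.152,M)[:2] for y,x in np.argwhere(m)]);d=P-c;r=np.hypot(*d.T);a=np.arctan2(d[:,1],d[:,0])
k=(r>.008)&(r<.018);s=np.exp(4j*a[k]).mean();print(c,"yaw",np.degrees(np.angle(s))/4,abs(s),k.sum())
n,l,st,ce=cv2.connectedComponentsWithStats(m)
C=np.array([onz("wrist",*ce[i],.151,M)[:2] for i in range(1,n) if st[i,4]>20]);print(st[1:,4],C,C.mean(0))
for p in C: print(np.degrees(np.arctan2(*(p-C.mean(0))[::-1])))
```

```text
[0.50859653 0.00136857 0.14      ] [0.50792217 0.00102359 0.161     ]
[0.50825935 0.00119608] yaw -33.477584060180426 0.6684806610291251 192
[54 52 45 41] [[ 0.51408934  0.01092456]
 [ 0.51715505 -0.00493907]
 [ 0.49791853  0.00772163]
 [ 0.50098832 -0.00857537]] [0.50753781 0.00128294]
55.80367924624117
-32.90141012553389
146.20350353282544
-123.59856198066038
```

Emit:
send_rows(
  targets=[
    {"x": 0,"y": -0.15,"z": 0,"spin": 0,"claw": 60},
    {"x": 0,"y": -0.2,"z": 0,"spin": 0,"claw": 60},
    {"x": 0,"y": -0.2,"z": 0,"spin": 0,"claw": 60},
    {"x": 0,"y": -0.2,"z": 0,"spin": 0,"claw": 60},
    {"x": 0,"y": -0.2,"z": 0,"spin": 0,"claw": 60},
    {"x": 0,"y": -0.2,"z": 0,"spin": 0,"claw": 60},
    {"x": 0,"y": -0.2,"z": 0,"spin": 0,"claw": 60},
    {"x": 0,"y": -0.2,"z": 0,"spin": 0,"claw": 60},
    {"x": -0.05,"y": -0.2,"z": 0,"spin": 0,"claw": 60},
    {"x": 0,"y": -0.05,"z": 0,"spin": 0,"claw": 60},
    {"x": 0,"y": 0,"z": 0,"spin": 0,"claw": 60},
    {"x": 0,"y": 0,"z": 0,"spin": 0,"claw": 60},
  ],
)

```text
time_s: 9.2
ee_pos: [0.4729, -0.3567, 0.2624]
eef_rot: [-3.141, -0.0, 0.364]
force: [-0.5, -0.6, 0.4]
grip_width: 0.0599
grip_force: 0.0
```

Run:
```python
from h import *
import pickle
o=get_obs();print(o['time_s'],o['ee_pos'],o['eef_rot'])
M=camera_model("wrist");im=camera("wrist");pickle.dump((M,im),open("w5.pkl","wb"))
print("bottle",onz("scene",198,327,.145),onz("side",408,327,.145),"purple",onz("wrist",435,175,.034,pickle.load(open("w2.pkl","rb"))))
u,v=proj("wrist",(.4965,-.3577,.034),M);print(u,v)
cv2.imwrite("pics/w5.png",im)
```

```text
9.2 [ 0.47291744 -0.35669392  0.26239622] [-3.14123425e+00 -1.27674077e-04  3.64179839e-01]
bottle [ 0.57761017 -0.50427312  0.145     ] [ 0.57556488 -0.50592652  0.145     ] purple [ 0.57665949 -0.21069756  0.034     ]
290.75411686767916 166.6503799665049
```

View pics/w5.png

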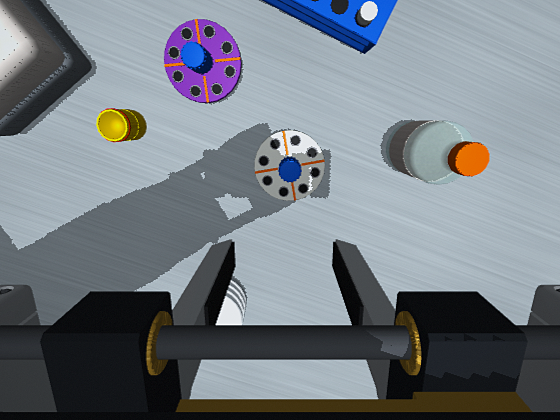

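View shows the white head at (290,165), knob on it, bottle at right (clear), purple decoy at (203,60).

Run:
```python
from h import *
import pickle
M,im=pickle.load(open("w5.pkl","rb"));h=cv2.cvtColor(im,cv2.COLOR_BGR2HSV)
H,S=h[...,0].astype(int),h[...,1];yy,xx=np.mgrid[:420,:560];R=np.hypot(xx-290,yy-165)
b=(abs(H-112)<14)&(S>120)&(R<30);c=np.argwhere(b).mean(0)[::-1];print("knob",c,onz("wrist",*c,.06,M))
o=(H>4)&(H<22)&(S>110)&(R<38)
Q=np.array([onz("wrist",x,y,.034,M)[:2] for y,x in np.argwhere(o)]);print(len(Q))
from scipy.optimize import least_squares
def res(p):
    d=Q-p[:2];c,s=np.cos(p[2]),np.sin(p[2]);return np.minimum(abs(d[:,0]*c+d[:,1]*s),abs(-d[:,0]*s+d[:,1]*c))
r=least_squares(res,[.4965,-.3577,np.radians(30.4)],loss='soft_l1',f_scale=.001);print("cross",r.x[:2],np.degrees(r.x[2]),abs(r.fun).mean())
M2=pickle.load(open("w4.pkl","rb"))
```

```text
knob [289.34782609 169.1826087 ] [ 0.49609812 -0.35538903  0.06      ]
225
cross [ 0.49613385 -0.35526701] 30.840014679590475 0.0008272358913287362
```

Emit:
send_rows(
  targets=[
    {"x": 0.06,"y": 0.006,"z": -0.15,"spin": 0,"claw": 60},
    {"x": 0.0575,"y": 0,"z": -0.2,"spin": 0,"claw": 60},
    {"x": 0,"y": 0,"z": -0.2,"spin": 0,"claw": 60},
    {"x": 0,"y": 0,"z": -0.2,"spin": 0,"claw": 60},
    {"x": 0,"y": 0,"z": -0.2,"spin": 0,"claw": 60},
    {"x": 0,"y": 0,"z": -0.1,"spin": 0,"claw": 60},
    {"x": 0,"y": 0,"z": -0.055,"spin": 0,"claw": 60},
    {"x": 0,"y": 0,"z": 0,"spin": 0,"claw": 60},
    {"x": 0,"y": 0,"z": 0,"spin": 0,"claw": 40},
    {"x": 0,"y": 0,"z": 0,"spin": 0,"claw": 30},
    {"x": 0,"y": 0,"z": 0,"spin": 0,"claw": 10},
    {"x": 0,"y": 0,"z": 0,"spin": 0,"claw": 10},
    {"x": 0,"y": 0,"z": 0,"spin": 0,"claw": 10},
    {"x": 0,"y": 0,"z": 0,"spin": 0,"claw": 10},
    {"x": 0,"y": 0,"z": 0,"spin": 0,"claw": 10},
  ],
  force=35,
)

```text
time_s: 10.75
ee_pos: [0.4958, -0.3571, 0.0418]
eef_rot: [3.141, -0.0, 0.363]
force: [-0.4, 1.8, 5.0]
grip_width: 0.0253
grip_force: 35.0
```

Emit:
send_rows(
  targets=[
    {"x": 0,"y": 0,"z": 0.05,"spin": 0,"claw": 10},
    {"x": 0,"y": 0,"z": 0.15,"spin": 0,"claw": 10},
    {"x": 0,"y": 0,"z": 0.2,"spin": 0,"claw": 10},
    {"x": 0,"y": 0,"z": 0.2,"spin": 0,"claw": 10},
    {"x": 0,"y": 0,"z": 0.2,"spin": 0,"claw": 10},
    {"x": 0,"y": 0.05,"z": 0.19,"spin": 0,"claw": 10},
    {"x": 0.03,"y": 0.15,"z": 0,"spin": 0,"claw": 10},
    {"x": 0.032,"y": 0.15,"z": 0,"spin": 0.04,"claw": 10},
    {"x": 0,"y": 0.15,"z": 0,"spin": 0.04,"claw": 10},
    {"x": 0,"y": 0.15,"z": 0,"spin": 0.04,"claw": 10},
    {"x": 0,"y": 0.15,"z": 0,"spin": 0.04,"claw": 10},
    {"x": 0,"y": 0.15,"z": 0,"spin": 0.04,"claw": 10},
    {"x": 0,"y": 0.15,"z": 0,"spin": 0.04,"claw": 10},
    {"x": 0,"y": 0.15,"z": 0,"spin": 0.043,"claw": 10},
    {"x": 0,"y": 0.15,"z": 0,"spin": 0,"claw": 10},
    {"x": 0,"y": 0.15,"z": 0,"spin": 0,"claw": 10},
    {"x": 0,"y": 0.15,"z": 0,"spin": 0,"claw": 10},
    {"x": 0,"y": 0.09,"z": 0,"spin": 0,"claw": 10},
    {"x": 0,"y": 0,"z": 0,"spin": 0,"claw": 10},
    {"x": 0,"y": 0,"z": 0,"spin": 0,"claw": 10},
  ],
)

```text
time_s: 12.75
ee_pos: [0.508, 0.0008, 0.2397]
eef_rot: [3.141, -0.0, 0.808]
force: [0.8, -0.1, -1.5]
grip_width: 0.0256
grip_force: 35.0
```

Run:
```python
from h import *
import pickle
from scipy.optimize import least_squares
o=get_obs();print(o['time_s'],o['ee_pos'],o['eef_rot'],o['grip_width'],o['force'])
M=camera_model("wrist");im=camera("wrist");pickle.dump((M,im),open("w6.pkl","wb"))
x,y,z=o['ee_pos'];zt=z-.0418+.034
u,v=proj("wrist",(x,y,zt),M);print(u,v)
h=cv2.cvtColor(im,cv2.COLOR_BGR2HSV);H,S=h[...,0].astype(int),h[...,1]
yy,xx=np.mgrid[:420,:560]
m=(H>4)&(H<14)&(S>130)&(h[...,2]>60)&(np.hypot(xx-u,yy-v)<95)
Q=np.array([onz("wrist",a,b,zt,M)[:2] for b,a in np.argwhere(m)]);d=np.hypot(*(Q-[x,y]).T);Q=Q[d<.05];print(len(Q))
def res(p):
    d=Q-p[:2];c,s=np.cos(p[2]),np.sin(p[2]);return np.minimum(abs(d[:,0]*c+d[:,1]*s),abs(-d[:,0]*s+d[:,1]*c))
r=least_squares(res,[x,y,np.radians(56.4)],loss='soft_l1',f_scale=.001);print("cross",r.x[:2],np.degrees(r.x[2]),abs(r.fun).mean())
cv2.imwrite("pics/w6.png",im)
```

```text
12.75 [0.50802958 0.00082202 0.23973842] [ 3.14130027e+00 -1.88936150e-05  8.07986288e-01] 0.0255670372503498 [ 0.76321893 -0.13212714 -1.54678101]
284.03878279408866 247.58329218684167
541
cross [0.50822067 0.00184017] 56.45171007113553 0.0008807287952440823
```

View pics/w6.png

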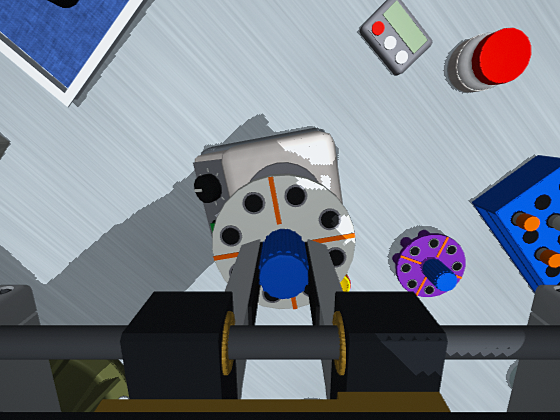

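Head is held upright, its orange lines at 56.45°, matching the splines (~56.4°), and centred on the stub within about 1 mm. Lowering.

Emit:
send_rows(
  targets=[
    {"x": 0,"y": 0,"z": -0.08,"spin": 0,"claw": 10},
    {"x": 0,"y": 0,"z": -0.08,"spin": 0,"claw": 10},
    {"x": 0,"y": 0,"z": -0.03,"spin": 0,"claw": 10},
    {"x": 0,"y": 0,"z": -0.015,"spin": 0,"claw": 10},
    {"x": 0,"y": 0,"z": -0.01,"spin": 0,"claw": 10},
    {"x": 0,"y": 0,"z": -0.01,"spin": 0,"claw": 10},
    {"x": 0,"y": 0,"z": -0.01,"spin": 0,"claw": 10},
    {"x": 0,"y": 0,"z": 0,"spin": 0,"claw": 10},
  ],
)

```text
time_s: 13.6
ee_pos: [0.5081, 0.001, 0.1924]
eef_rot: [3.142, 0.0, 0.807]
force: [-0.4, 0.2, -0.7]
grip_width: 0.0253
grip_force: 35.0
```

Emit:
send_rows(
  targets=[
    {"x": 0,"y": 0,"z": -0.015,"spin": 0,"claw": 10},
    {"x": 0,"y": 0,"z": -0.015,"spin": 0,"claw": 10},
    {"x": 0,"y": 0,"z": -0.015,"spin": 0,"claw": 10},
    {"x": 0,"y": 0,"z": -0.01,"spin": 0,"claw": 10},
    {"x": 0,"y": 0,"z": 0,"spin": 0,"claw": 10},
    {"x": 0,"y": 0,"z": 0,"spin": 0,"claw": 10},
  ],
)

```text
time_s: 14.2
ee_pos: [0.508, 0.0011, 0.1816]
eef_rot: [-3.142, 0.0, 0.807]
force: [-1.0, 0.4, 2.1]
grip_width: 0.0257
grip_force: 35.0
```

Contact on the shoulder is near; pressing down with a firmer grip.

Emit:
send_rows(
  targets=[
    {"x": 0,"y": 0,"z": -0.005,"spin": 0,"claw": 10},
    {"x": 0,"y": 0,"z": -0.005,"spin": 0,"claw": 10},
    {"x": 0,"y": 0,"z": -0.005,"spin": 0,"claw": 10},
    {"x": 0,"y": 0,"z": -0.005,"spin": 0,"claw": 10},
    {"x": 0,"y": 0,"z": -0.005,"spin": 0,"claw": 10},
    {"x": 0,"y": 0,"z": 0,"spin": 0,"claw": 10},
    {"x": 0,"y": 0,"z": 0,"spin": 0,"claw": 10},
  ],
  force=50,
)

```text
time_s: 14.9
ee_pos: [0.5082, 0.0011, 0.1769]
eef_rot: [3.141, -0.0, 0.807]
force: [-3.4, 0.3, 7.1]
grip_width: 0.0252
grip_force: 50.0
```

Emit:
send_rows(
  targets=[
    {"x": 0,"y": 0,"z": -0.004,"spin": 0,"claw": 10},
    {"x": 0,"y": 0,"z": -0.004,"spin": 0,"claw": 10},
    {"x": 0,"y": 0,"z": 0,"spin": 0,"claw": 10},
    {"x": 0,"y": 0,"z": 0,"spin": 0,"claw": 10},
    {"x": 0,"y": 0,"z": 0,"spin": 0,"claw": 10},
  ],
)

```text
time_s: 15.4
ee_pos: [0.5084, 0.0011, 0.1766]
eef_rot: [3.14, -0.001, 0.807]
force: [-8.3, 1.2, 21.1]
grip_width: 0.0254
grip_force: 50.0
```

Run:
```python
from h import *
o=get_obs();print(o['ee_pos'],o['force'],o['grip_force']);print(hand_in())
```

```text
[0.50835859 0.00109621 0.17658523] [-8.25510673  1.23096389 21.08402318] 50.03298997879028
the job is handed in; nothing more can be done
None
```

I've handed the job in at about 15.4 s of the 61 s, though it returned no verdict. The cup stands upright in the tray, and the white head is meshed on the stub. By arm height and force, the drive is down on its stop, with the gripper still holding the knob at 50 N and pressing with about 21 N.

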